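# Sweep drilling discs through the fence gap into the slot

### The arm

A 7-joint arm with a two-finger parallel gripper is mounted at the origin on the work surface. World frame = base frame: x ahead of the robot, y to its left, z up, the work surface at z = 0. Lengths are in m, angles in rad, forces in N, time in s.
With the tool pointing down it reaches from about 0.35 to 0.9 m from the base axis. Payload 8.1 kg.
Tool frame: the origin (TCP) lies at the very end of the fingers, on their centre line; the grasp point (between the pads) lies 19 mm behind it; x points along the fingers, z is the direction in which the jaws open and shut, and the axes are right-handed (so a half turn about x gives the same grasp; the last joint's range is limited). The gripper opens to 92 mm and grips with 3 to 60 N. Pads are 19 mm wide; open, the fingers measure 130 mm over their backs; the gripper's body (75 mm by 190 mm) begins 47 mm behind the grasp point.
Start: joints at [-1.368, 0.434, 0.025, 1.573, -0.012, 1.134, -0.075], TCP at [0.188, 0.596, 0.19] pointing down, gripper open.
Joint ranges: [-2.62, 2.62], [-0.44, 2.09], [-1.27, 1.32], [0.08, 2.57], [-1.32, 4.46], [0.12, 2], [-2.74, 2.74]. Speed limits (rad/s): [2.22, 2.22, 3.01, 3.01, 3.14, 3.14, 3.14].

### API

Orientations are given as a unit quaternion [w, x, y, z].
In Python, from rig import manip gives the robot as it stands.
- The arm moves only by the tool jog_arm, never from a script. Its arguments are lists of equal length, an entry for each row: "gripper": the closure in counts, from 0 (fully open) to 255 (shut); "linear": the shift along the world's x, y, z in mm, a list of three; "dr": the turn, a rotation vector about the world's x, y, z in degrees, a list of three. In form: {"gripper": [gripper, ...], "linear": [[dx, dy, dz], ...], "dr": [[rx, ry, rz], ...]}. A call has exactly 8 rows; each row shifts and turns the pose as measured when the row begins; what a row does not reach is not made up. A row lasts 1/8 s, in which the tool goes at most 62.5 mm and 10.7 degrees, less where a joint would pass 70% of its speed; a pose out of reach is approached as far as the arm can. A call is refused whole if a number of a shift passes 62.5 or a number of a turn 10.7, either way. A call with a gripper value outside its range is refused whole. The fingers move at their own pace and stop on an object; "grip_force" is the grip in N (left out, the last holds). Time passes only in rows, so rows that do not move let the fingers close, or fill a call up. It gives the time, the measured TCP pose, the force and the opening at its end, in the units of the state.
- manip.get_state(): the state, without advancing time (a new reading comes with each control period).
- manip.snapshot(name): name is "scene" or "top"; returns (picture, depth): 480x640x3 uint8, red, green, blue; 480x640 float32, m along the optical axis (not along the pixel's ray), 0 where there is no reading.
- manip.camera_info(name): a dict with "fx", "fy", "cx", "cy" (pixels), "D" ([k1, k2, p1, p2, k3] as OpenCV has them; the pictures are not rectified), "T" (4x4, takes a point from camera to world coordinates). Camera axes: x right, y down, z forward; pixel columns grow to the right and rows downward; lengths in m; the calibration is good to about 2 mm. A picture is of the moment at which its call begins. camera_info takes no time and is no camera call.
- manip.sign_off(): hands the job in, once; it reports no verdict.
Trained networks look in the newest picture that a camera, given by its name, has taken for a name from the list of things; names that differ only in an ending like _2 or _b are one class to them, and where a whole thing is asked for, a point or a joint stands for the part that bears it (a point fixed in the world has none). Each returns a list of dicts, best first, with "p" (0 to 1); they miss things now and then, are a little off and sometimes report something else, mostly with a low value. They report only what shows in the picture. A call takes as long as a camera call.
- manip.recognise(camera, query): "rect" ([centre column, centre row, width, height] in pixels, round what is visible of it).
The state is a dict: "t": time; "joint_positions": joint angles; "qvel": joint speeds; "joint_efforts": joint torques, N m; "tcp_pos": TCP position; "orientation": TCP orientation; "contact_force": force on the tool from outside, world axes, zero at the start; "torque": the same for the moment, N m; "gripper_width": finger opening in m.
Only numpy, scipy, OpenCV 4.12 (cv2) and the standard library are available. Lean on these libraries where they do the work, as an engineer would, in place of code of your own. Each camera call takes 0.05 s, during which the arm holds its last target.

### The job

With the fingertips, sweep the three loose black discs across the white tray, through the gap in its fence and into the slot behind, one at a time: let each disc drop into the slot before the next is brought to the gap. Keep the discs down on the tray, do not pick them up, and leave the drill bit, the locking nut, the label roll and the card stack where they stand.

Things in the scene. Friction and masses are not known exactly. Their poses are not given: they have to be found in the camera images.
- tray: Fixed white tray; flat bed 55 mm above the table, 330 mm wide. Origin: at table height straight below the middle of the fence's gap; x points through the gap from bed to slot (roughly away from the robot), y left along the fence, z up. Bed from x = -200 mm (open edge, no rim) to the fence; side rims 6 mm thick, 12 mm high at y = +-162 mm.
- gap (a point): Middle of the gap in the fence, at bed height; axes as the tray's. The fence is a straight aluminium strip along the tray's y, 6 mm thick (x = -3 to 3 mm), 14 mm high, rounded ends; the gap is 48 mm wide (y = -24 to 24 mm), without sill.
- slot (a point): Middle of the open slot directly behind the fence, at bed height (tray x = 33 mm, y = 0); axes as the tray's. The slot is 60 mm along x, 68 mm along y, its floor 50 mm below the bed; a disc whose centre is pushed past the slot's near edge (tray x = 3 mm) tips in. A wall 8 mm thick, 14 mm above the bed, stands behind it.
- disc_a: Loose drilling disc (cutting pad of a paper drill): plain black plastic disc, 32 mm diameter, 10 mm thick, about 20 g, lying flat on the tray's bed; three alike. Origin: centre of its underside; z is its axis. It slides freely when pushed at the side.
- disc_b: Loose drilling disc (cutting pad of a paper drill): plain black plastic disc, 32 mm diameter, 10 mm thick, about 20 g, lying flat on the tray's bed; three alike. Origin: centre of its underside; z is its axis. It slides freely when pushed at the side.
- disc_c: Loose drilling disc (cutting pad of a paper drill): plain black plastic disc, 32 mm diameter, 10 mm thick, about 20 g, lying flat on the tray's bed; three alike. Origin: centre of its underside; z is its axis. It slides freely when pushed at the side.
- drill_bit: Bystander: hollow steel paper-drill bit standing on the tray's bed near one side, close to the fence; foot 24 mm diameter and 16 mm high, shank 12 mm diameter, 45 mm high in all, 70 g. Origin: centre of its underside.
- lock_nut: Bystander: round steel locking nut (a ring, 30 mm outer and 16 mm inner diameter, 20 mm high, 70 g) lying on the bed near the other side, close to the fence. Origin: centre of its underside.
- label_roll: Bystander: roll of paper labels standing on end on the table to the left of the tray, 80 mm diameter, 60 mm high, 300 g. Origin: centre of its underside.
- card_stack: Bystander: banded stack of cards on the table to the right of the tray, 90 x 55 x 50 mm high, 400 g. Origin: centre of its underside.

How it is judged:
By the outcome, as a careful person would: the job done as asked, in the order asked, and still so for the second after the job is handed in, with the robot touching nothing.
It also fails if it takes over 58 s, if anything falls off the work surface, if the arm or the gripper's body presses on something with over 40 N, if the wrist force passes 120 N, or if a joint passes its speed limit or range.

## Working session

There is one attempt and no reset: what is moved stays moved. The work goes in short steps, Python scripts to look and compute and a tool call to move; the robot and the scene stay as the last step left them, time stands still between calls to the robot, and variables do not carry over. Pictures are saved under pics/ and viewed, and the job is handed in when it is done.

Besides the shell and the picture viewer there is one more tool, called after "Emit:" by a JSON object that holds its "method" and its "body", one argument or row to a line. jog_arm: Moves the arm, as the interface text tells. Its arguments: {"type":"object","properties":{"gripper":{"type":"array"},"linear":{"type":"array"},"dr":{"type":"array"},"grip_force":{"type":"number"}},"required":["gripper","linear","dr"]}

```bash
mkdir -p pics; python3 - <<'E'
from rig import manip
import cv2,numpy as np
for n in("top","scene"):
    p,d=manip.snapshot(n); cv2.imwrite(f"pics/{n}0.png",p[:,:,::-1]); np.save(f"pics/{n}0.npy",d)
    print(manip.camera_info(n))
s=manip.get_state();print({k:np.round(v,3) for k,v in s.items()})
E
```

```text
{'fx': 450.91754270907046, 'fy': 450.91754270907046, 'cx': 318.5941803774304, 'cy': 238.51495193533725, 'D': array([0.01290148, 0.        , 0.        , 0.        , 0.        ]), 'T': array([[-1.01609878e-04, -9.78212111e-01,  2.07607938e-01,
         3.43178443e-01],
       [-9.99990247e-01,  1.01605460e-03,  4.29804391e-03,
         2.06796049e-03],
       [-4.41533960e-03, -2.07605476e-01, -9.78202674e-01,
         9.99903047e-01],
       [ 0.00000000e+00,  0.00000000e+00,  0.00000000e+00,
         1.00000000e+00]])}
{'fx': 548.5971826574896, 'fy': 548.5971826574896, 'cx': 313.1789469250501, 'cy': 240.65267136159954, 'D': array([-0.118561,  0.      ,  0.      ,  0.      ,  0.      ]), 'T': array([[ 0.80857359,  0.50483286, -0.30224583,  0.96167357],
       [ 0.58828048, -0.6834697 ,  0.43219816, -0.54303918],
       [ 0.01161197, -0.52726933, -0.84961886,  1.16035586],
       [ 0.        ,  0.        ,  0.        ,  1.        ]])}
{'t': np.float64(0.1), 'joint_positions': array([-1.368,  0.435,  0.025,  1.574, -0.012,  1.134, -0.075]), 'qvel': array([ 0.   , -0.003, -0.001, -0.002,  0.001,  0.001, -0.001]), 'joint_efforts': array([ 3.0000e-03, -6.6912e+01,  9.8800e-01, -3.1514e+01, -6.1000e-02,
        3.8000e-02,  0.0000e+00]), 'tcp_pos': array([0.188, 0.596, 0.189]), 'orientation': array([ 0.57 , -0.418,  0.571,  0.418]), 'contact_force': array([0.299, 0.263, 0.091]), 'torque': array([-0.021, -0.042,  0.016]), 'gripper_width': np.float64(0.092)}
```

View pics/top0.png

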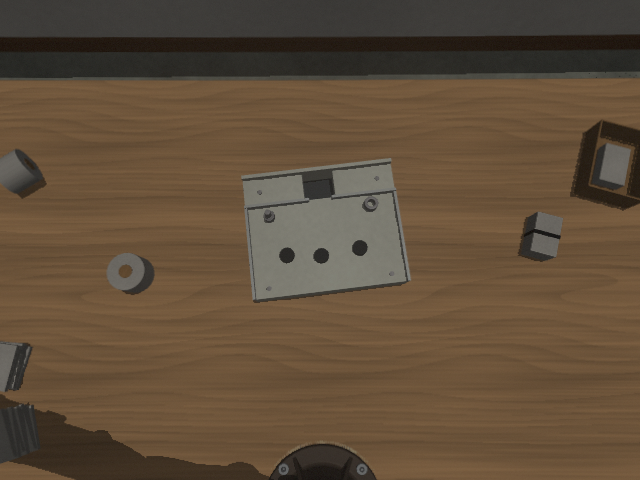

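View pics/scene0.png

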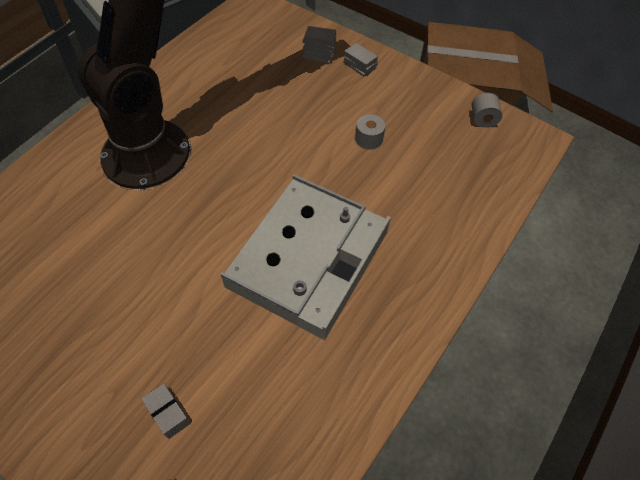

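The top view shows the discs at about (287,255), (321,255) and (360,248), the slot at (318,186), the bit at (269,215) and the nut at (370,203). Next I measure them.

```bash
cat > h.py <<'E'
import cv2,numpy as np
from rig import manip
def ray(n,uv,z):
    c=manip.camera_info(n);K=np.array([[c['fx'],0,c['cx']],[0,c['fy'],c['cy']],[0,0,1]])
    q=cv2.undistortPoints(np.array(uv,float).reshape(-1,1,2),K,c['D'])[:,0]
    d=np.c_[q,np.ones(len(q))]@c['T'][:3,:3].T; o=c['T'][:3,3]
    return o+d*((z-o[2])/d[:,2])[:,None]
def proj(n,P):
    c=manip.camera_info(n);K=np.array([[c['fx'],0,c['cx']],[0,c['fy'],c['cy']],[0,0,1]])
    Ti=np.linalg.inv(c['T']); return cv2.projectPoints(np.array(P,float).reshape(-1,1,3),cv2.Rodrigues(Ti[:3,:3])[0],Ti[:3,3],K,c['D'])[0][:,0]
def discs(n,img,box):
    x0,y0,x1,y1=box; g=img[:,:,:].max(2)
    m=np.zeros(g.shape,np.uint8); m[y0:y1,x0:x1]=(g[y0:y1,x0:x1]<70)
    k,l,st,ce=cv2.connectedComponentsWithStats(m)
    return [(ce[i],st[i,4],st[i,2:4]) for i in range(1,k) if st[i,4]>25]
E
python3 - <<'E'
from h import *
for n,box in(("top",(240,160,410,300)),("scene",(220,180,390,330))):
    im=cv2.imread(f"pics/{n}0.png")
    for c,a,s in discs(n,im,box): print(n,c.round(1),a,s,ray(n,[c],0.065).round(4))
t=cv2.imread("pics/top0.png"); x=cv2.resize(t[150:310,235:415],None,fx=4.4,fy=3.7*4.4/3.7*0.85,interpolation=cv2.INTER_CUBIC);
x=cv2.resize(t[155:305,235:415],None,fx=4,fy=4,interpolation=cv2.INTER_CUBIC);cv2.imwrite("pics/z0.png",x)
t=cv2.imread("pics/scene0.png");x=cv2.resize(t[175:340,215:395],None,fx=3.6,fy=3.6,interpolation=cv2.INTER_CUBIC);cv2.imwrite("pics/z1.png",x)
E
```

```text
top [317.1 180.7] 1108 [149  38] [[0.6704 0.0094 0.065 ]]
top [365.  194.6] 121 [62  9] [[ 0.6387 -0.0942  0.065 ]]
top [276.1 205.1] 128 [62  9] [[0.6152 0.0977 0.065 ]]
top [367.6 208.2] 43 [13 10] [[ 0.6081 -0.099   0.065 ]]
top [269.9 220. ] 27 [11  8] [[0.5822 0.1104 0.065 ]]
top [359.2 247.6] 187 [15 16] [[ 0.5219 -0.0795  0.065 ]]
top [286.4 255. ] 185 [16 15] [[0.5062 0.0738 0.065 ]]
top [320.9 255.3] 180 [15 15] [[0.5056 0.0014 0.065 ]]
top [335.9 291.3] 464 [147  21] [[ 0.43   -0.0295  0.065 ]]
scene [329.8 193.9] 131 [64 29] [[0.5249 0.1492 0.065 ]]
scene [307.  211.5] 127 [13 12] [[0.5108 0.0726 0.065 ]]
scene [345.  213.1] 26 [5 7] [[0.5879 0.1239 0.065 ]]
scene [343.8 220.1] 29 [9 6] [[0.5971 0.1052 0.065 ]]
scene [356.3 279.9] 447 [ 66 107] [[ 0.7116 -0.0123  0.065 ]]
scene [288.3 231.5] 128 [13 12] [[ 5.096e-01 -3.000e-04  6.500e-02]]
scene [343.5 265.2] 588 [35 34] [[0.6667 0.002  0.065 ]]
scene [272.8 259.1] 142 [14 13] [[ 0.5266 -0.0814  0.065 ]]
scene [266.9 303.9] 890 [100  55] [[ 0.5864 -0.1783  0.065 ]]
scene [299.5 292.5] 40 [13  7] [[ 0.6274 -0.1135  0.065 ]]
```

View pics/z0.png

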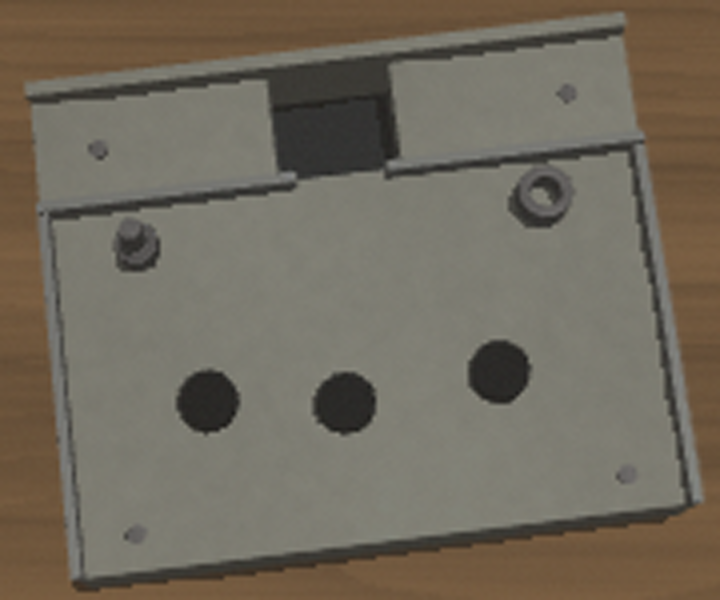

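View pics/z1.png

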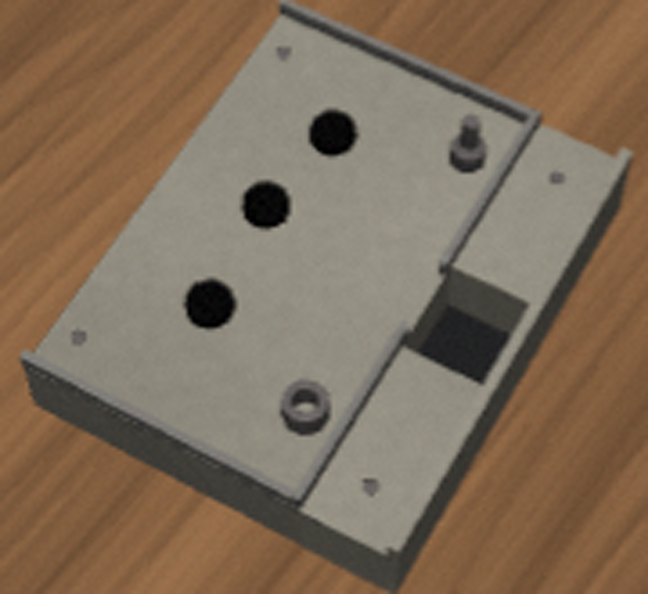

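```bash
cat >> h.py <<'E'
def tw(P,p): # tray(mm)->world m
    c,s=np.cos(p[2]),np.sin(p[2]); P=np.array(P,float)/1000
    return np.c_[p[0]+c*P[:,0]-s*P[:,1],p[1]+s*P[:,0]+c*P[:,1],P[:,2]]
def wt(W,p):
    c,s=np.cos(p[2]),np.sin(p[2]); d=np.array(W)[:,:2]-p[:2]
    return 1000*np.c_[c*d[:,0]+s*d[:,1],-s*d[:,0]+c*d[:,1]]
E
python3 - <<'E'
from h import *
from scipy.optimize import least_squares
top=[((-200,165,67),(72,580)),((-200,-165,67),(702,497)),((71,165,69),(26,85)),((71,-165,69),(626,14)),((0,24,69),(295,178)),((0,-24,69),(388,166)),((3,165,69),(38,208)),((3,-165,69),(645,136))]
sc=[((-200,165,67),(284,6)),((-200,-165,67),(24,356)),((71,165,69),(631,152)),((3,165,69),(538,116)),((-3,-165,69),(297,499)),((0,24,69),(443,267)),((0,-24,69),(406,328))]
D={'top':([a for a,b in top],np.array([b for a,b in top])/4.+[235-.4,155-.4]),'scene':([a for a,b in sc],np.array([b for a,b in sc])/3.6+[215-.4,175-.4])}
for ns in(['top'],['scene'],['top','scene']):
    f=lambda p:np.concatenate([(proj(n,tw(D[n][0],p))-D[n][1]).ravel() for n in ns])
    r=least_squares(f,[.63,0,.1],loss='soft_l1'); print(ns,r.x.round(4),r.fun.reshape(-1,2).round(1).tolist())
p=r.x;np.save('tray.npy',p)
for n,u in(('top',[[359.2,247.6],[286.4,255],[320.9,255.3]]),('scene',[[272.8,259.1],[307,211.5],[288.3,231.5]])):
    print(n,wt(ray(n,u,.065),p).round(1).tolist())
for n in('top','scene'):
    im=cv2.imread(f'pics/{n}0.png')
    for q in ('drill_bit','lock_nut','disc_a'):print(n,q,[(round(o['p'],2),np.round(o['rect'],1).tolist()) for o in manip.recognise(n,q)[:4]])
E
```

```text
['top'] [0.6304 0.0028 0.1222] [[-0.2, 0.6], [1.0, 1.7], [-0.2, -0.2], [-0.1, -0.1], [0.7, -0.0], [-0.4, 0.3], [-0.5, -1.1], [-0.0, -1.2]]
['scene'] [0.6353 0.004  0.1292] [[-0.5, -1.5], [-0.7, 1.6], [0.5, 0.5], [1.1, -0.7], [-0.8, 0.4], [-0.0, 0.1], [0.6, -1.1]]
['top', 'scene'] [0.6324 0.0032 0.1232] [[-0.2, -0.3], [0.8, 0.7], [-0.4, -1.0], [-0.4, -1.1], [0.6, -0.9], [-0.6, -0.6], [-0.6, -1.9], [-0.3, -2.2], [-1.0, -2.0], [-2.0, 0.6], [-0.4, 0.4], [0.2, -0.9], [-2.5, -0.2], [-1.2, -0.3], [-0.7, -1.5]]
top [[-119.8, -68.4], [-116.5, 85.7], [-126.1, 13.8]]
scene [[-115.3, -71.0], [-112.0, 83.9], [-122.4, 11.7]]
top drill_bit [(0.43, [269.4, 218.5, 10.6, 11.0])]
top lock_nut [(0.7, [369.8, 204.8, 12.0, 13.5])]
top disc_a [(0.56, [288.4, 256.9, 18.2, 14.8]), (0.56, [358.5, 249.9, 13.3, 7.4]), (0.55, [320.1, 255.3, 18.3, 14.0])]
scene drill_bit [(0.49, [345.0, 215.2, 5.4, 9.3]), (0.3, [369.3, 130.5, 30.6, 34.6])]
scene lock_nut [(0.57, [300.1, 288.6, 7.4, 12.8]), (0.3, [306.4, 212.1, 10.4, 16.5])]
scene disc_a [(0.6, [306.1, 212.2, 10.0, 14.4])]
```

```bash
cat >> h.py <<'E'
from scipy.spatial.transform import Rotation as R
p=np.load('tray.npy') if __import__('os').path.exists('tray.npy') else None
def st():
    s=manip.get_state();q=s['orientation'];M=R.from_quat([q[1],q[2],q[3],q[0]]).as_matrix()
    print('t',round(float(s['t']),2),'tcp',(s['tcp_pos']*1000).round(1),'tray',wt([s['tcp_pos']],p).round(1),'xax',M[:,0].round(3),'zax',M[:,2].round(3),'jaw-yaw rel tray deg',round(float(np.degrees(np.arctan2(M[1,2],M[0,2])-p[2])),1),'w',s['gripper_width'],'F',s['contact_force'].round(1),'q7',round(float(s['joint_positions'][6]),2))
    return s
E
python3 - <<'E'
from h import *
st()
print(tw([[-200,13,55],[-165,13,120],[-1,0,0]],p),np.degrees(p[2]))
E
```

```text
t 0.4 tcp [188.2 595.9 189.6] tray [[-368.   642.8]] xax [-0. -0. -1.] zax [ 0.301  0.954 -0.   ] jaw-yaw rel tray deg 65.4 w 0.09188697548058726 F [ 0.3 -0.3  0.1] q7 -0.08
[[ 0.43228706 -0.00851144  0.055     ]
 [ 0.46702198 -0.00421193  0.12      ]
 [ 0.63137682  0.00303282  0.        ]] 7.0562197768830535
```

Emit:
{"method": "jog_arm", "body": {
  "gripper": [200,200,200,200,200,200,200,200],
  "linear": [
    [25,-55,0],
    [25,-55,0],
    [25,-55,0],
    [25,-55,0],
    [25,-55,0],
    [25,-55,0],
    [25,-55,0],
    [25,-55,0]
  ],
  "dr": [
    [0,0,3],
    [0,0,3],
    [0,0,3],
    [0,0,3],
    [0,0,3],
    [0,0,3],
    [0,0,3],
    [0,0,3]
  ]
}}

```text
t: 1.4
tcp_pos: [0.3902, 0.1468, 0.1902]
orientation: [0.467, -0.532, 0.464, 0.533]
contact_force: [1.0, -0.6, -0.1]
gripper_width: 0.0209
```

```bash
python3 -c "
from h import *
st()"
```

```text
t 1.4 tcp [390.2 146.8 190.2] tray [[-222.7  172.4]] xax [ 0.002  0.005 -1.   ] zax [-0.134  0.991  0.005] jaw-yaw rel tray deg 90.6 w 0.020901624705050376 F [ 1.  -0.6 -0.1] q7 1.25
```

Emit:
{"method": "jog_arm", "body": {
  "gripper": [200,200,200,200,200,200,200,200],
  "linear": [
    [18,-37,-10],
    [18,-37,-10],
    [18,-37,-10],
    [18,-37,-10],
    [8,-2,-20],
    [0,0,-20],
    [0,0,-10],
    [0,0,0]
  ],
  "dr": [
    [0,0,0],
    [0,0,0],
    [0,0,0],
    [0,0,0],
    [0,0,0],
    [0,0,0],
    [0,0,0],
    [0,0,0]
  ]
}}

```text
t: 2.4
tcp_pos: [0.4754, -0.0138, 0.1002]
orientation: [-0.471, 0.532, -0.464, -0.529]
contact_force: [0.2, 0.2, 0.6]
gripper_width: 0.0197
```

```bash
python3 -c "
from h import *
st()
a,d=manip.snapshot('top');cv2.imwrite('pics/t1.png',cv2.resize(a[130:330,200:440],None,fx=3,fy=3)[:,:,::-1])
a,d=manip.snapshot('scene');cv2.imwrite('pics/s1.png',cv2.resize(a[130:350,180:430],None,fx=2.7,fy=2.7)[:,:,::-1])
"
```

```text
t 2.4 tcp [475.4 -13.8 100.2] tray [[-157.8    2.5]] xax [ 0.01   0.006 -1.   ] zax [-0.126  0.992  0.005] jaw-yaw rel tray deg 90.2 w 0.01970354115599018 F [0.2 0.2 0.6] q7 1.78
```

View pics/s1.png

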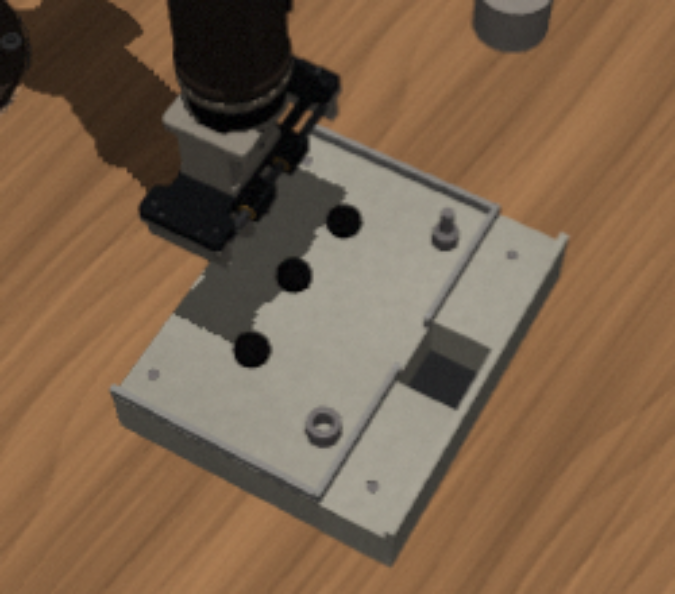

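View pics/t1.png

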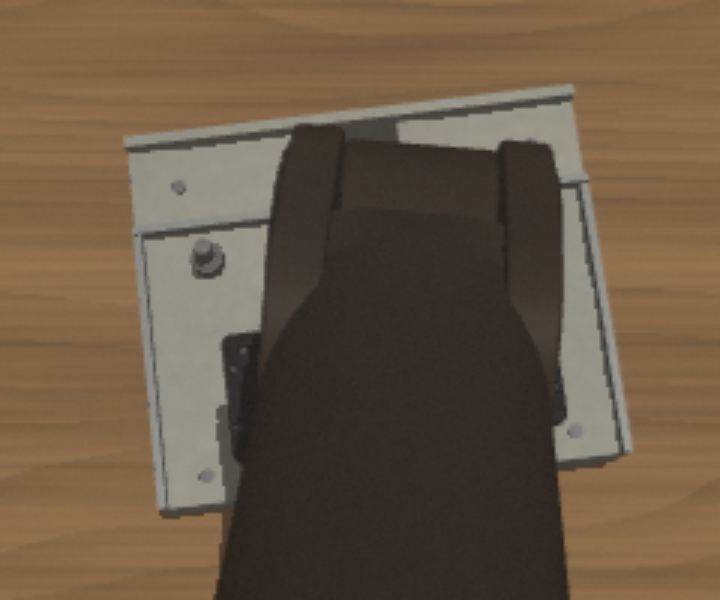

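Emit:
{"method": "jog_arm", "body": {
  "gripper": [200,200,200,200,200,200,200,200],
  "linear": [
    [-3,5,0],
    [-2,5,-10],
    [0,0,-10],
    [0,0,-10],
    [0,0,-6],
    [0,0,-4],
    [0,0,-1],
    [0,0,0]
  ],
  "dr": [
    [-0.3,0.6,0],
    [0,0,0],
    [0,0,0],
    [0,0,0],
    [0,0,0],
    [0,0,0],
    [0,0,0],
    [0,0,0]
  ]
}}

```text
t: 3.5
tcp_pos: [0.4712, -0.0024, 0.058]
orientation: [-0.468, 0.531, -0.467, -0.531]
contact_force: [-0.2, 0.2, 0.0]
gripper_width: 0.0199
```

```bash
cat > look.py <<'E'
from h import *
import sys
s=st()
a,d=manip.snapshot('scene');cv2.imwrite(f'pics/{sys.argv[1]}.png',cv2.resize(a[170:340,210:400],None,fx=3.5,fy=3.5,interpolation=cv2.INTER_CUBIC)[:,:,::-1])
E
python3 look.py s2
```

```text
t 3.5 tcp [471.2  -2.4  58. ] tray [[-160.6   14.3]] xax [ 0.001  0.001 -1.   ] zax [-0.127  0.992  0.001] jaw-yaw rel tray deg 90.2 w 0.019935257328901005 F [-0.2  0.2  0. ] q7 1.79
```

View pics/s2.png

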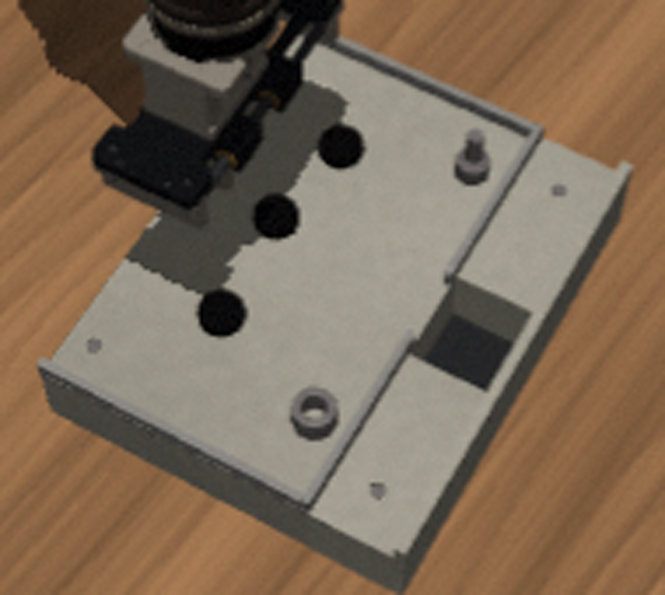

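Emit:
{"method": "jog_arm", "body": {
  "gripper": [200,200,200,200,200,200,200,200],
  "linear": [
    [8,0,0],
    [10,0,0],
    [10,0,0],
    [10,-1,0],
    [10,-1,0],
    [10,-1,0],
    [8,0,0],
    [4,0,0]
  ],
  "dr": [
    [0,0,0],
    [0,0,0],
    [0,0,0],
    [0,0,0],
    [0,0,0],
    [0,0,0],
    [0,0,0],
    [0,0,0]
  ]
}}

```text
t: 4.55
tcp_pos: [0.5475, -0.0056, 0.0585]
orientation: [-0.468, 0.531, -0.466, -0.53]
contact_force: [0.4, -0.1, -1.5]
gripper_width: 0.0197
```

```bash
python3 look.py s3
```

```text
t 4.55 tcp [547.5  -5.6  58.5] tray [[-85.3   1.7]] xax [ 0.003  0.001 -1.   ] zax [-0.127  0.992  0.001] jaw-yaw rel tray deg 90.2 w 0.019747879463312343 F [ 0.4 -0.1 -1.5] q7 1.82
```

View pics/s3.png

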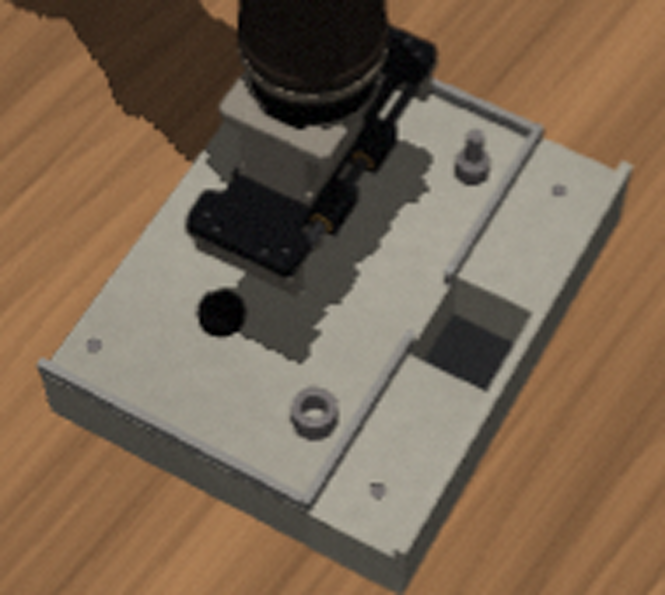

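```bash
python3 -c "
from h import *
print((proj('scene',tw([[-63,2,65],[-100,60,65]],p))-[210,170])*3.5, (proj('top',tw([[-63,2,65]],p))))
a,d=manip.snapshot('top');cv2.imwrite('pics/t3.png',cv2.resize(a[130:330,200:440],None,fx=3,fy=3)[:,:,::-1])
a,d=manip.snapshot('scene');a=cv2.convertScaleAbs(a[200:290,240:350],alpha=2.2);cv2.imwrite('pics/s3b.png',cv2.resize(a,None,fx=6,fy=6,interpolation=cv2.INTER_CUBIC)[:,:,::-1])
"
```

```text
[[343.4507501  262.61458951]
 [337.73200511 177.23071195]] [[322.70774224 225.66380625]]
```

View pics/s3b.png

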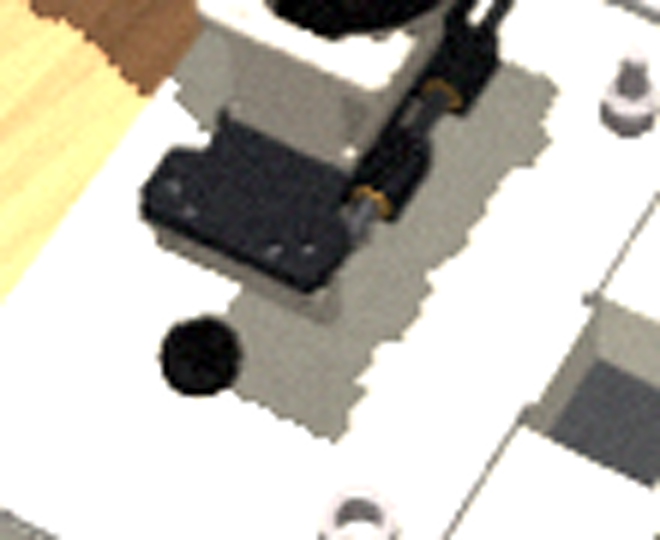

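View pics/t3.png

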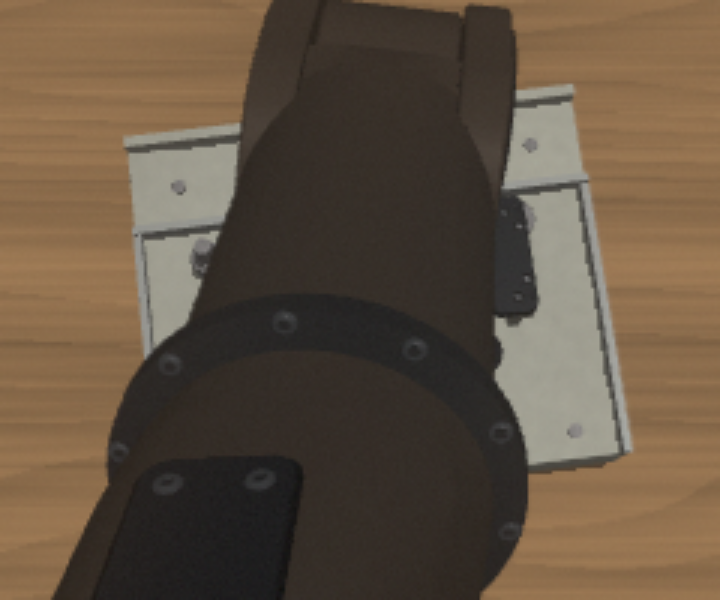

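Emit:
{"method": "jog_arm", "body": {
  "gripper": [200,200,200,200,200,200,200,200],
  "linear": [
    [0,0,10],
    [0,0,20],
    [-20,0,30],
    [-40,0,30],
    [-40,0,20],
    [-40,0,0],
    [0,0,0],
    [0,0,0]
  ],
  "dr": [
    [0,0,0],
    [0,0,0],
    [0,0,0],
    [0,0,0],
    [0,0,0],
    [0,0,0],
    [0,0,0],
    [0,0,0]
  ]
}}

```text
t: 5.7
tcp_pos: [0.402, -0.0057, 0.1757]
orientation: [-0.47, 0.532, -0.465, -0.53]
contact_force: [0.6, 0.4, 0.0]
gripper_width: 0.0198
```

```bash
python3 look.py s4
```

```text
t 5.7 tcp [402.   -5.7 175.7] tray [[-229.7   19.5]] xax [ 0.007  0.004 -1.   ] zax [-0.127  0.992  0.003] jaw-yaw rel tray deg 90.2 w 0.01975744832827357 F [0.6 0.4 0. ] q7 1.63
```

View pics/s4.png

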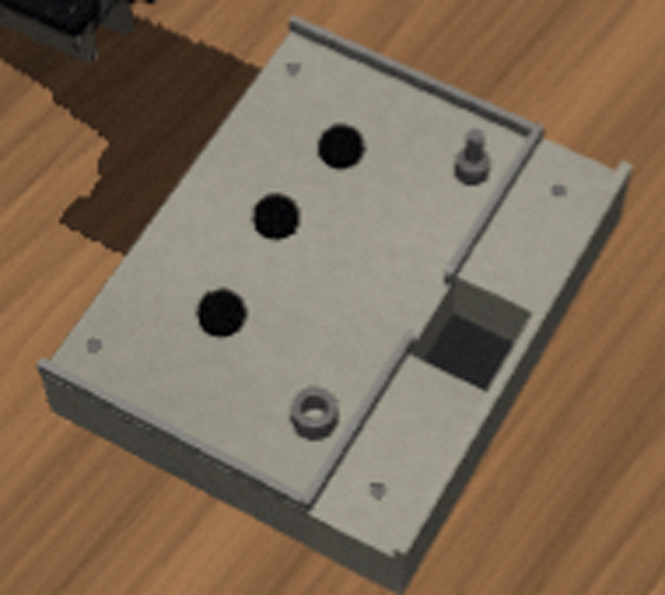

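```bash
python3 - <<'E'
from h import *
for n,uvs in(('top',[[300,235],[340,235],[330,270],[450,300],[200,300],[287,255],[321,255],[360,248]]),('scene',[[320,240],[300,270],[270,240],[200,200],[272,259],[288,231],[307,211],[450,250]])):
    d=np.load(f'pics/{n}0.npy');c=manip.camera_info(n);K=np.array([[c['fx'],0,c['cx']],[0,c['fy'],c['cy']],[0,0,1]])
    q=cv2.undistortPoints(np.array(uvs,float).reshape(-1,1,2),K,c['D'])[:,0]
    for (u,v),qq in zip(uvs,q):
        z=np.median(d[v-1:v+2,u-1:u+2]); print(n,u,v,(c['T'][:3,:3]@np.array([qq[0]*z,qq[1]*z,z])+c['T'][:3,3]).round(4))
print((proj('scene',tw([[-160.6,14.3,58],[-160.6,-5.7,58],[-124,13,65]],p))-[210,170])*3.5)
print((proj('scene',tw([[-85.3,1.7,58],[-85.3,-18,58],[-76,-27,58],[-76,-10,58]],p))-[210,170])*3.5)
# current tip
s=manip.get_state(); print((proj('scene',[s['tcp_pos'],s['tcp_pos']+[0,-.02,0]])-[210,170])*3.5)
E
```

```text
top 300 235 [0.5516 0.0461 0.0546]
top 340 235 [ 0.5516 -0.0398  0.0538]
top 330 270 [ 0.476  -0.0179  0.0534]
top 450 300 [ 0.4171 -0.2826 -0.0011]
top 200 300 [ 0.4172  0.268  -0.0007]
top 287 255 [0.5065 0.0728 0.0635]
top 321 255 [0.5063 0.0011 0.0639]
top 360 248 [ 0.5211 -0.0812  0.0645]
scene 320 240 [0.5805 0.0302 0.0554]
scene 300 270 [ 0.591  -0.0631  0.0557]
scene 270 240 [ 0.4867 -0.042   0.059 ]
scene 200 200 [ 0.2362 -0.0271 -0.001 ]
scene 272 259 [ 0.5256 -0.083   0.0665]
scene 288 231 [ 5.086e-01 -2.000e-04  6.640e-02]
scene 307 211 [0.5107 0.0729 0.0668]
scene 450 250 [8.392e-01 2.271e-01 6.000e-04]
[[228.25133696 195.07102019]
 [213.1147046  216.40295192]
 [272.97031051 212.89520632]]
[[314.32863037 254.48669444]
 [299.73637431 276.32900035]
 [305.09397262 292.30639778]
 [317.72836737 273.24778537]]
[[132.09858119  45.51703091]
 [112.18535371  65.39234136]]
```

```bash
python3 - <<'E'
from h import *
a,d=manip.snapshot('scene'); np.save('pics/s5.npy',d)
c=manip.camera_info('scene');K=np.array([[c['fx'],0,c['cx']],[0,c['fy'],c['cy']],[0,0,1]])
v,u=np.mgrid[0:480,0:640];uv=np.c_[u.ravel(),v.ravel()].astype(float)
q=cv2.undistortPoints(uv.reshape(-1,1,2),K,c['D'])[:,0];z=d.ravel()
P=(np.c_[q,np.ones(len(q))]*z[:,None])@c['T'][:3,:3].T+c['T'][:3,3]
s=st();r=P-s['tcp_pos']
m=(z>0)&(abs(r[:,0])<.06)&(abs(r[:,1])<.1)&(r[:,2]>-.1)
for lo in range(-100,100,10):
    k=m&(r[:,2]>lo/1000)&(r[:,2]<=lo/1000+.01)
    if k.sum(): print(lo,k.sum(),'x',(1000*np.percentile(r[k,0],[2,98])).round(),'y',(1000*np.percentile(r[k,1],[2,98])).round())
cv2.imwrite('pics/s5.png',cv2.resize(cv2.convertScaleAbs(a[100:220,180:300],alpha=2.5),None,fx=5,fy=5,interpolation=cv2.INTER_CUBIC)[:,:,::-1])
print((proj('scene',[s['tcp_pos'],s['tcp_pos']+[0,-.02,0]])-[180,100])*5)
E
```

```text
t 5.8 tcp [402.   -5.9 175.2] tray [[-229.8   19.3]] xax [ 0.006  0.003 -1.   ] zax [-0.127  0.992  0.002] jaw-yaw rel tray deg 90.2 w 0.02022042315680668 F [-0.  -0.6 -0.3] q7 1.63
30 2 x [-1.  8.] y [11. 13.]
40 25 x [ 3. 15.] y [-18.  24.]
50 38 x [ 2. 15.] y [-26.  25.]
60 27 x [ 7. 15.] y [-26.  27.]
70 16 x [ 8. 16.] y [-28.  29.]
80 1 x [7. 7.] y [-29. -29.]
90 7 x [4. 9.] y [12. 13.]
[[338.97370889 415.63007021]
 [310.53092033 444.02492829]]
```

View pics/s5.png

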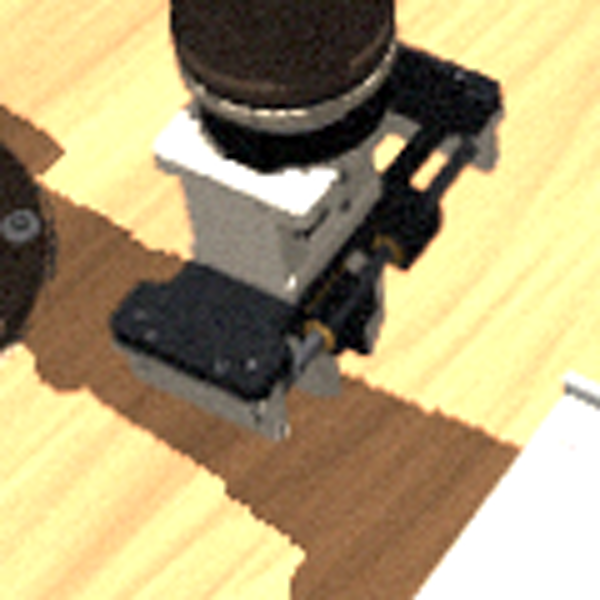

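```bash
python3 - <<'E'
from h import *
d=np.load('pics/s5.npy');c=manip.camera_info('scene');K=np.array([[c['fx'],0,c['cx']],[0,c['fy'],c['cy']],[0,0,1]])
t=np.array([.402,-.0059,.1752])
for name,(x,y) in dict(tri=(322,378),tritip=(330,388),stub=(272,420),stub2=(220,395),stub3=(150,370),plate=(200,330),farstub=(490,150),rod=(305,350),block=(360,340),box=(250,220),box2=(330,240),gray2=(375,320)).items():
    u=int(round(x/5+180));v=int(round(y/5+100)); z=d[v,u]
    q=cv2.undistortPoints(np.array([[[u,v]]],float),K,c['D'])[0,0]
    print(name,u,v,z.round(3),(1000*(c['T'][:3,:3]@np.array([q[0]*z,q[1]*z,z])+c['T'][:3,3]-t)).round())
E
```

```text
tri 244 176 1.175 [ 14. -22.  59.]
tritip 246 178 1.185 [ 15. -18.  48.]
stub 234 184 1.094 [ 44. -80. 114.]
stub2 224 179 1.095 [ 21. -84. 118.]
stub3 210 174 1.103 [-10. -91. 117.]
plate 220 166 1.077 [ 11. -79. 145.]
farstub 278 130 1.163 [ 28.  83. 120.]
rod 241 170 1.104 [ 36. -48. 121.]
block 252 168 1.198 [ 9. 11. 49.]
box 230 144 1.05 [ 19. -51. 190.]
box2 246 148 1.089 [ 29. -19. 156.]
gray2 255 164 1.192 [13. 18. 59.]
```

Emit:
{"method": "jog_arm", "body": {
  "gripper": [200,200,200,200,200,200,200,200],
  "linear": [
    [20,0,-10],
    [20,0,-20],
    [20,0,-25],
    [4,0,-25],
    [0,0,-25],
    [0,0,-15],
    [0,0,-5],
    [0,0,0]
  ],
  "dr": [
    [-0.2,0.4,0],
    [0,0,0],
    [0,0,0],
    [0,0,0],
    [0,0,0],
    [0,0,0],
    [0,0,0],
    [0,0,0]
  ]
}}

```text
t: 6.8
tcp_pos: [0.4741, -0.007, 0.0438]
orientation: [-0.466, 0.531, -0.469, -0.53]
contact_force: [0.2, -0.8, 1.4]
gripper_width: 0.0198
```

```bash
cat > cloud.py <<'E'
from h import *
def cloud(fn):
    a,d=manip.snapshot('scene')
    c=manip.camera_info('scene');K=np.array([[c['fx'],0,c['cx']],[0,c['fy'],c['cy']],[0,0,1]])
    v,u=np.mgrid[0:480,0:640];uv=np.c_[u.ravel(),v.ravel()].astype(float)
    q=cv2.undistortPoints(uv.reshape(-1,1,2),K,c['D'])[:,0];z=d.ravel()
    P=(np.c_[q,np.ones(len(q))]*z[:,None])@c['T'][:3,:3].T+c['T'][:3,3]
    cv2.imwrite(fn,cv2.resize(cv2.convertScaleAbs(a[170:300,230:360],alpha=1.6),None,fx=4.6,fy=4.6,interpolation=cv2.INTER_CUBIC)[:,:,::-1])
    return a,P,z
E
python3 - <<'E'
from cloud import *
s=st();a,P,z=cloud('pics/s6.png')
T=wt(P,p)-wt([s['tcp_pos']],p); r=P[:,2]*1000
m=(z>0)&(abs(T[:,0])<40)&(abs(T[:,1])<60)&(r>70)&(r<150)
for lo in range(70,150,5):
    k=m&(r>lo)&(r<=lo+5)
    if k.sum(): print(lo,k.sum(),np.percentile(T[k,0],[2,98]).round(),np.percentile(T[k,1],[2,98]).round())
E
```

```text
t 6.8 tcp [474.1  -7.   43.8] tray [[-158.3    9.3]] xax [-0.002 -0.004 -1.   ] zax [-0.126  0.992 -0.004] jaw-yaw rel tray deg 90.2 w 0.019832561262738583 F [ 0.2 -0.8  1.4] q7 1.81
75 1 [12. 12.] [15. 15.]
80 1 [12. 12.] [-13. -13.]
85 1 [12. 12.] [-18. -18.]
90 4 [13. 14.] [-23. -14.]
95 5 [12. 14.] [-25. -12.]
100 6 [11. 14.] [-27. -19.]
105 2 [13. 14.] [-23. -17.]
125 1 [10. 10.] [-28. -28.]
130 5 [ 9. 13.] [13. 21.]
135 1 [12. 12.] [14. 14.]
140 2 [13. 14.] [13. 16.]
145 4 [15. 34.] [-40. -36.]
```

View pics/s6.png

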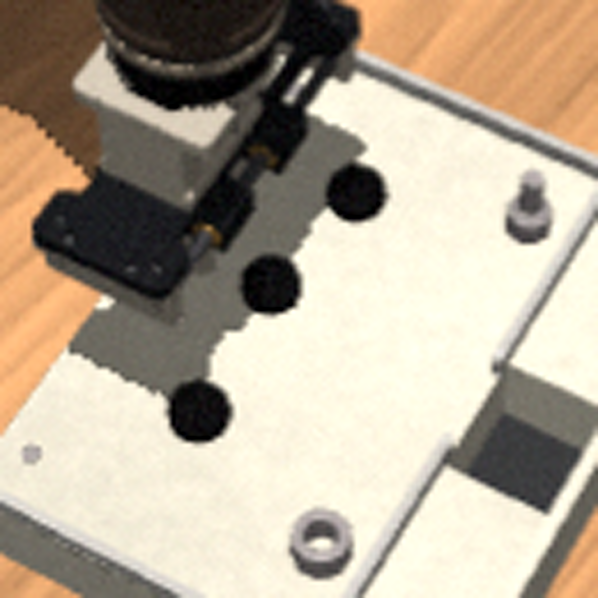

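Emit:
{"method": "jog_arm", "body": {
  "gripper": [200,200,200,200,200,200,200,200],
  "linear": [
    [-3,2,-6],
    [-2,0,-6],
    [0,0,-3],
    [0,0,-1],
    [0,0,-1],
    [0,0,-1],
    [0,0,0],
    [0,0,0]
  ],
  "dr": [
    [0.2,-0.1,0],
    [0,0,0],
    [0,0,0],
    [0,0,0],
    [0,0,0],
    [0,0,0],
    [0,0,0],
    [0,0,0]
  ]
}}

```text
t: 7.85
tcp_pos: [0.4702, -0.0047, 0.0264]
orientation: [-0.468, 0.531, -0.467, -0.53]
contact_force: [-0.7, 1.2, -0.3]
gripper_width: 0.0197
```

```bash
python3 - <<'E'
from cloud import *
s=st();a,P,z=cloud('pics/s7.png')
T=wt(P,p)-wt([s['tcp_pos']],p); r=P[:,2]*1000
m=(z>0)&(abs(T[:,0])<25)&(abs(T[:,1])<40)&(r>59)&(r<150)
for lo in range(55,120,5):
    k=m&(r>lo)&(r<=lo+5)
    if k.sum(): print(lo,k.sum(),np.percentile(T[k,0],[2,98]).round(),np.percentile(T[k,1],[2,98]).round())
E
```

```text
t 7.85 tcp [470.2  -4.7  26.4] tray [[-161.9   12.2]] xax [ 0.003  0.    -1.   ] zax [-0.127  0.992 -0.   ] jaw-yaw rel tray deg 90.2 w 0.019685079754006376 F [-0.7  1.2 -0.3] q7 1.83
55 14 [ 9. 25.] [-29.  33.]
60 12 [ 3. 24.] [-29.  36.]
65 4 [12. 23.] [-16.  14.]
70 4 [12. 13.] [-21. -11.]
75 4 [11. 13.] [-25. -13.]
80 7 [11. 14.] [-27. -13.]
85 3 [11. 14.] [-23. -17.]
90 2 [13. 14.] [-25.  24.]
100 1 [4. 4.] [-27. -27.]
110 4 [ 7. 12.] [-30.  19.]
115 4 [10. 13.] [12. 14.]
```

View pics/s7.png

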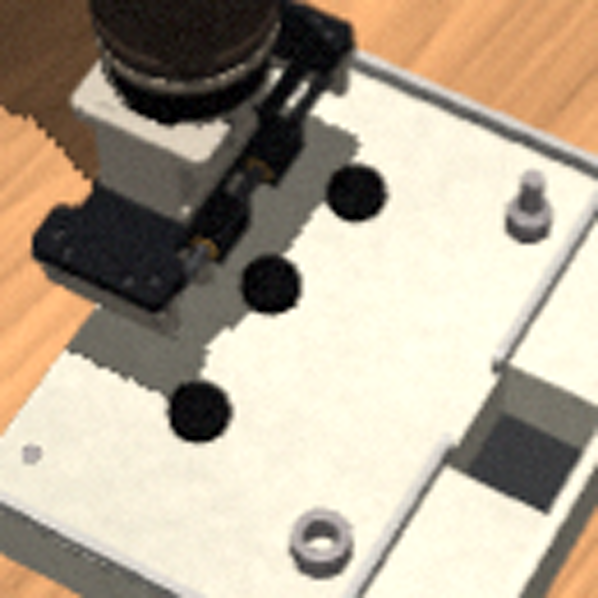

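Emit:
{"method": "jog_arm", "body": {
  "gripper": [200,200,200,200,200,200,200,200],
  "linear": [
    [0,0,-1],
    [0,0,-1],
    [0,0,-1],
    [0,0,-1],
    [0,0,-1],
    [0,0,0],
    [0,0,0],
    [0,0,0]
  ],
  "dr": [
    [0,0,0],
    [0,0,0],
    [0,0,0],
    [0,0,0],
    [0,0,0],
    [0,0,0],
    [0,0,0],
    [0,0,0]
  ]
}}

```text
t: 8.9
tcp_pos: [0.4703, -0.0046, 0.0211]
orientation: [-0.468, 0.531, -0.467, -0.53]
contact_force: [-0.5, 0.3, 0.0]
gripper_width: 0.0198
```

```bash
python3 look.py s8
```

```text
t 8.9 tcp [470.3  -4.6  21.1] tray [[-161.8   12.2]] xax [ 0.003  0.    -1.   ] zax [-0.127  0.992 -0.   ] jaw-yaw rel tray deg 90.2 w 0.01979085845020764 F [-0.5  0.3  0. ] q7 1.83
```

Emit:
{"method": "jog_arm", "body": {
  "gripper": [200,200,200,200,200,200,200,200],
  "linear": [
    [0,0,-1],
    [0,0,-1],
    [0,0,-1],
    [0,0,-1],
    [0,0,0],
    [0,0,0],
    [0,0,0],
    [0,0,0]
  ],
  "dr": [
    [0,0,0],
    [0,0,0],
    [0,0,0],
    [0,0,0],
    [0,0,0],
    [0,0,0],
    [0,0,0],
    [0,0,0]
  ]
}}

```text
t: 9.95
tcp_pos: [0.4705, -0.0046, 0.0183]
orientation: [-0.469, 0.531, -0.466, -0.53]
contact_force: [-0.8, -0.8, 2.7]
gripper_width: 0.0199
```

Emit:
{"method": "jog_arm", "body": {
  "gripper": [200,200,200,200,200,200,200,200],
  "linear": [
    [0,0,3.5],
    [4,0,0],
    [8,0,0],
    [9,0,0],
    [9,-1,0],
    [9,-1,0],
    [9,-1,0],
    [5,0,0]
  ],
  "dr": [
    [0,0,0],
    [0,0,0],
    [0,0,0],
    [0,0,0],
    [0,0,0],
    [0,0,0],
    [0,0,0],
    [0,0,0]
  ]
}}

```text
t: 10.95
tcp_pos: [0.5276, -0.0079, 0.0217]
orientation: [-0.468, 0.531, -0.466, -0.53]
contact_force: [-0.0, -0.5, -0.0]
gripper_width: 0.0198
```

```bash
python3 look.py s9
```

```text
t 10.95 tcp [527.6  -7.9  21.7] tray [[-105.3    1.9]] xax [ 0.004  0.001 -1.   ] zax [-0.126  0.992  0.   ] jaw-yaw rel tray deg 90.2 w 0.019754824788787352 F [-0.  -0.5 -0. ] q7 1.85
```

View pics/s9.png

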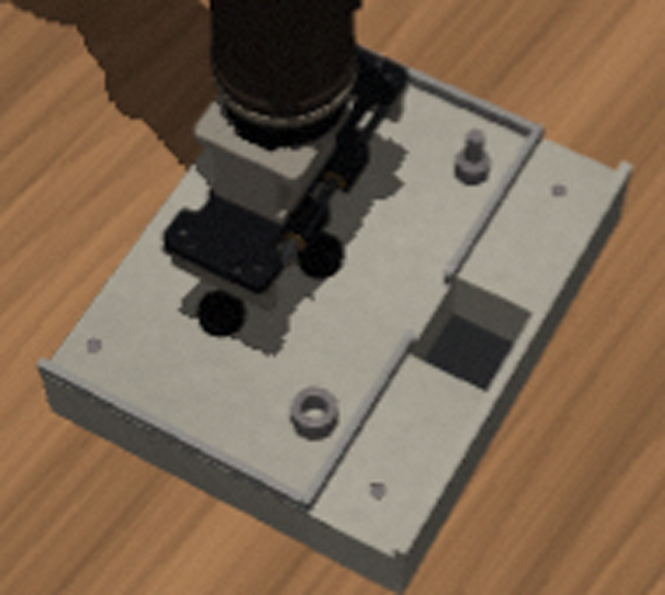

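```bash
python3 -c "
from h import *
print(wt(ray('scene',[[321/3.5+210,255/3.5+170]],.065),p))"
```

```text
[[-79.01727143  -0.16801978]]
```

Emit:
{"method": "jog_arm", "body": {
  "gripper": [200,200,200,200,200,200,200,200],
  "linear": [
    [5,0.5,0],
    [9,1,0],
    [9,1,0],
    [9,1,0],
    [9,1,0],
    [9,1,0],
    [9,1,0],
    [5,0.5,0]
  ],
  "dr": [
    [0,0,0],
    [0,0,0],
    [0,0,0],
    [0,0,0],
    [0,0,0],
    [0,0,0],
    [0,0,0],
    [0,0,0]
  ]
}}

```text
t: 12.0
tcp_pos: [0.5963, 0.0, 0.0217]
orientation: [-0.468, 0.532, -0.466, -0.53]
contact_force: [-0.4, -0.6, -0.1]
gripper_width: 0.0197
```

```bash
python3 look.py s10
```

```text
t 12.0 tcp [596.3   0.   21.7] tray [[-36.2   1.3]] xax [ 0.004  0.001 -1.   ] zax [-0.127  0.992  0.001] jaw-yaw rel tray deg 90.2 w 0.01974657536478635 F [-0.4 -0.6 -0.1] q7 1.84
```

View pics/s10.png

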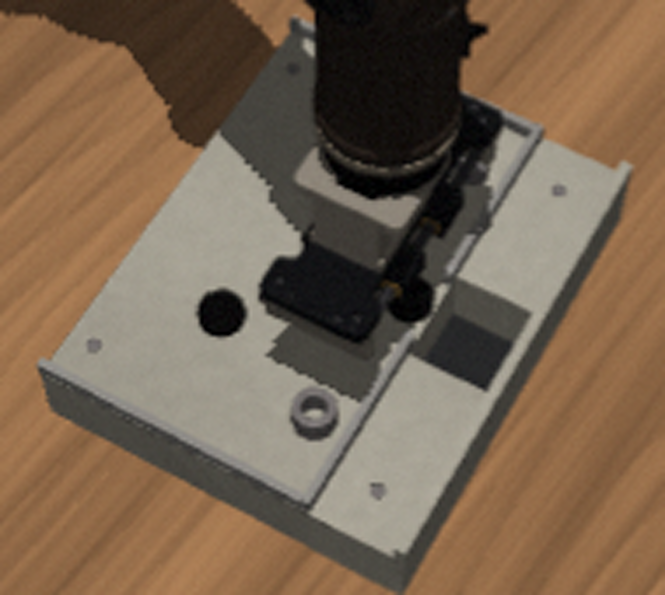

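Emit:
{"method": "jog_arm", "body": {
  "gripper": [200,200,200,200,200,200,200,200],
  "linear": [
    [5,0.5,0],
    [6,0.7,0],
    [6,0.7,0],
    [5,0.5,0],
    [0,0,0],
    [0,0,0],
    [0,0,0],
    [0,0,0]
  ],
  "dr": [
    [0,0,0],
    [0,0,0],
    [0,0,0],
    [0,0,0],
    [0,0,0],
    [0,0,0],
    [0,0,0],
    [0,0,0]
  ]
}}

```text
t: 13.05
tcp_pos: [0.6196, 0.0025, 0.0216]
orientation: [-0.468, 0.531, -0.466, -0.53]
contact_force: [0.5, 1.0, 0.4]
gripper_width: 0.0204
```

```bash
python3 look.py s11
```

```text
t 13.05 tcp [619.6   2.5  21.6] tray [[-12.7   0.9]] xax [ 0.004  0.001 -1.   ] zax [-0.127  0.992  0.001] jaw-yaw rel tray deg 90.2 w 0.02038382189956748 F [0.5 1.  0.4] q7 1.84
```

View pics/s11.png

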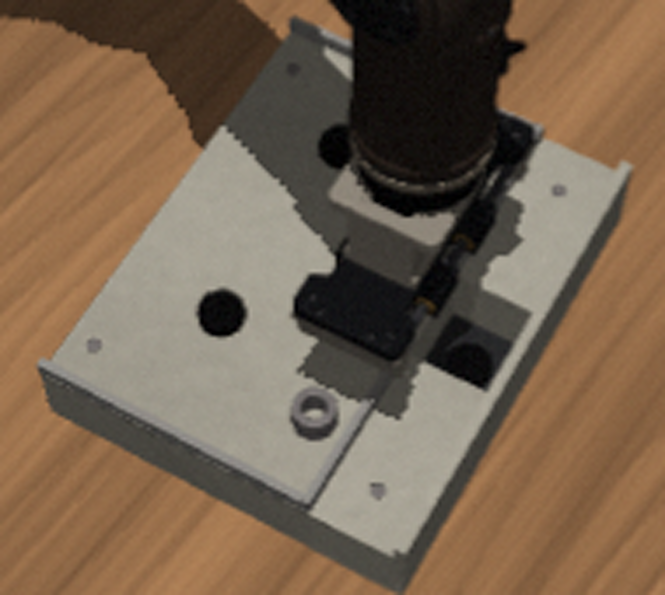

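Emit:
{"method": "jog_arm", "body": {
  "gripper": [200,200,200,200,200,200,200,200],
  "linear": [
    [0,0,15],
    [-10,5,15],
    [-27,16,0],
    [-30,18,0],
    [-30,18,0],
    [-28,17,0],
    [-12,8,0],
    [0,0,0]
  ],
  "dr": [
    [0,0,0],
    [0,0,0],
    [0,0,-7],
    [0,0,-7],
    [0,0,-7],
    [0,0,-7],
    [0,0,-2],
    [0,0,0]
  ]
}}

```text
t: 14.1
tcp_pos: [0.4768, 0.0891, 0.0602]
orientation: [0.595, -0.388, 0.588, 0.386]
contact_force: [0.0, -0.5, 0.1]
gripper_width: 0.0198
```

```bash
python3 look.py s12
```

```text
t 14.1 tcp [476.8  89.1  60.2] tray [[-143.8  104.4]] xax [ 0.009  0.004 -1.   ] zax [0.401 0.916 0.007] jaw-yaw rel tray deg 59.3 w 0.019779893490031446 F [ 0.  -0.5  0.1] q7 1.17
```

View pics/s12.png

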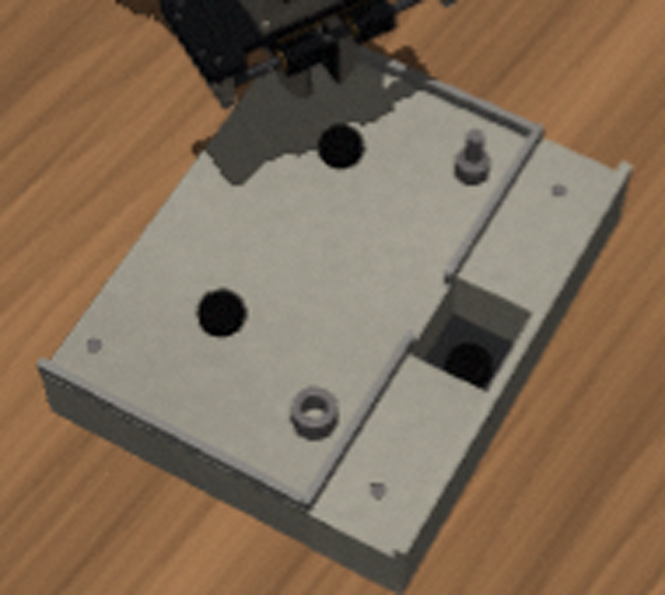

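Emit:
{"method": "jog_arm", "body": {
  "gripper": [200,200,200,200,200,200,200,200],
  "linear": [
    [-2,0,-6],
    [0,0,-12],
    [0,0,-10],
    [0,0,-6],
    [0,0,-3],
    [0,0,0],
    [4,-2,0],
    [5,-3,0]
  ],
  "dr": [
    [-0.2,0.5,0],
    [0,0,0],
    [0,0,0],
    [0,0,0],
    [0,0,0],
    [0,0,0],
    [0,0,0],
    [0,0,0]
  ]
}}

```text
t: 15.15
tcp_pos: [0.4867, 0.0817, 0.0208]
orientation: [0.592, -0.387, 0.592, 0.386]
contact_force: [-0.2, 0.3, 0.3]
gripper_width: 0.0198
```

```bash
python3 look.py s13
```

```text
t 15.15 tcp [486.7  81.7  20.8] tray [[-134.9   95.9]] xax [ 0.001 -0.001 -1.   ] zax [0.402 0.916 0.   ] jaw-yaw rel tray deg 59.3 w 0.01982347538864946 F [-0.2  0.3  0.3] q7 1.23
```

View pics/s13.png

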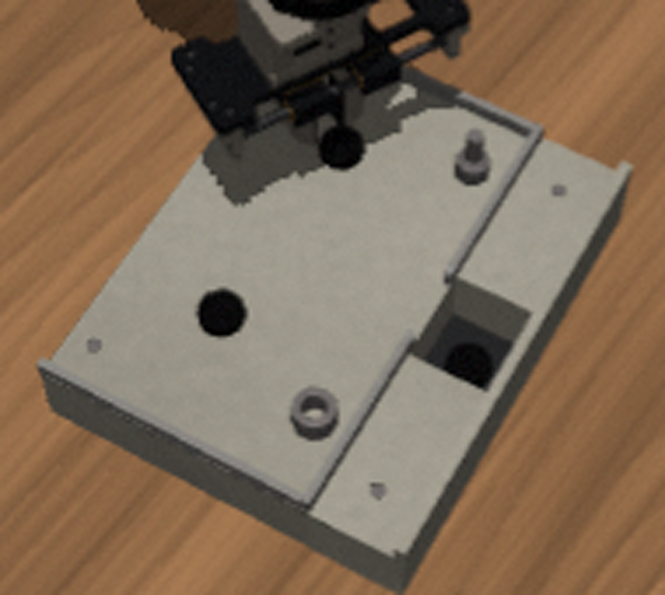

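Emit:
{"method": "jog_arm", "body": {
  "gripper": [200,200,200,200,200,200,200,200],
  "linear": [
    [5,-4,0],
    [7,-6,0],
    [7,-6.5,0.5],
    [7,-6.5,0],
    [7,-6.5,0],
    [7,-6.5,0],
    [7,-6.5,0],
    [4,-4,0]
  ],
  "dr": [
    [0,0,0],
    [0,0,0],
    [0,0,0],
    [0,0,0],
    [0,0,0],
    [0,0,0],
    [0,0,0],
    [0,0,0]
  ]
}}

```text
t: 16.2
tcp_pos: [0.5427, 0.0308, 0.0217]
orientation: [0.593, -0.387, 0.591, 0.385]
contact_force: [-0.4, 1.2, -0.6]
gripper_width: 0.0199
```

```bash
python3 look.py s14
```

```text
t 16.2 tcp [542.7  30.8  21.7] tray [[-85.6  38.4]] xax [ 0.003 -0.001 -1.   ] zax [0.403 0.915 0.   ] jaw-yaw rel tray deg 59.2 w 0.019938630242759804 F [-0.4  1.2 -0.6] q7 1.34
```

View pics/s14.png

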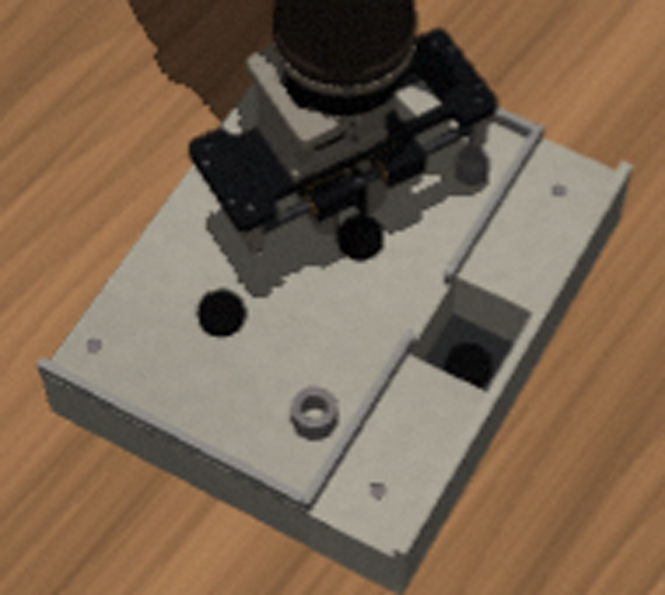

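Emit:
{"method": "jog_arm", "body": {
  "gripper": [200,200,200,200,200,200,200,200],
  "linear": [
    [5,-4,0],
    [7.5,-6.5,0],
    [7,-6,0],
    [5,-4,0],
    [4,-3.5,0],
    [4,-3.5,0],
    [4,-3.5,0],
    [3,-2,0]
  ],
  "dr": [
    [0,0,0],
    [0,0,0],
    [0,0,0],
    [0,0,6],
    [0,0,7],
    [0,0,7],
    [0,0,7],
    [0,0,3.5]
  ]
}}

```text
t: 17.25
tcp_pos: [0.586, -0.0058, 0.0215]
orientation: [-0.466, 0.533, -0.465, -0.531]
contact_force: [-0.9, 0.4, 0.2]
gripper_width: 0.0199
```

```bash
python3 look.py s15
```

```text
t 17.25 tcp [586.   -5.8  21.5] tray [[-47.2  -3.2]] xax [ 0.004 -0.    -1.   ] zax [-0.134  0.991 -0.001] jaw-yaw rel tray deg 90.6 w 0.019892962288554458 F [-0.9  0.4  0.2] q7 1.84
```

View pics/s15.png

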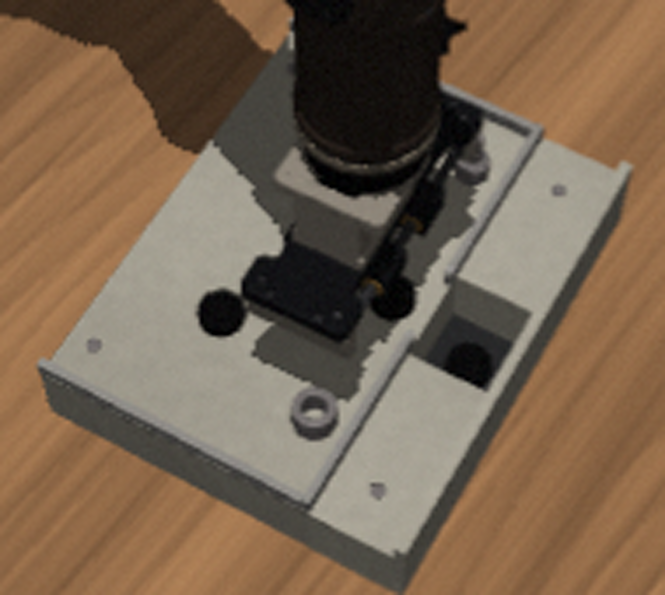

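Emit:
{"method": "jog_arm", "body": {
  "gripper": [200,200,200,200,200,200,200,200],
  "linear": [
    [5,2,0],
    [6.5,2,0],
    [6.5,1.8,0],
    [6.5,1.2,0],
    [6,0.8,0],
    [3,0.4,0],
    [0,0,0],
    [0,0,0]
  ],
  "dr": [
    [0,0,0],
    [0,0,0],
    [0,0,0],
    [0,0,0],
    [0,0,0],
    [0,0,0],
    [0,0,0],
    [0,0,0]
  ]
}}

```text
t: 18.3
tcp_pos: [0.6227, 0.0028, 0.0214]
orientation: [-0.467, 0.533, -0.465, -0.531]
contact_force: [0.1, -0.4, 0.2]
gripper_width: 0.0201
```

```bash
python3 look.py s16
```

```text
t 18.3 tcp [622.7   2.8  21.4] tray [[-9.6  0.8]] xax [ 0.004 -0.001 -1.   ] zax [-0.132  0.991 -0.001] jaw-yaw rel tray deg 90.6 w 0.020084397846510355 F [ 0.1 -0.4  0.2] q7 1.83
```

View pics/s16.png

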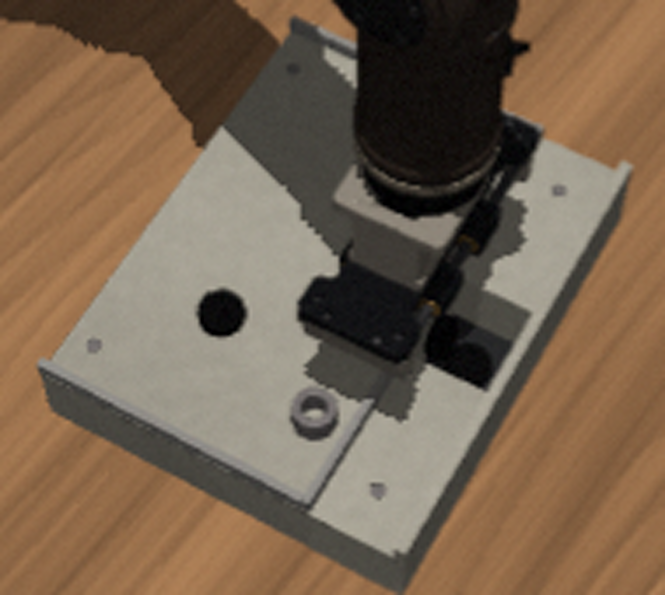

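Emit:
{"method": "jog_arm", "body": {
  "gripper": [200,200,200,200,200,200,200,200],
  "linear": [
    [0,0,15],
    [-8,-6,15],
    [-25,-20,0],
    [-27,-21,0],
    [-27,-21,0],
    [-25,-20,0],
    [-10,-8,0],
    [0,0,0]
  ],
  "dr": [
    [0,0,0],
    [0,0,0],
    [0,0,5],
    [0,0,5],
    [0,0,5],
    [0,0,5],
    [0,0,4],
    [0,0,0]
  ]
}}

```text
t: 19.35
tcp_pos: [0.4956, -0.0992, 0.0608]
orientation: [-0.344, 0.622, -0.34, -0.616]
contact_force: [0.8, -0.2, 0.5]
gripper_width: 0.0199
```

```bash
python3 look.py s17
```

```text
t 19.35 tcp [495.6 -99.2  60.8] tray [[-148.3  -84.8]] xax [ 0.011  0.001 -1.   ] zax [-0.533  0.846 -0.005] jaw-yaw rel tray deg 115.1 w 0.01992341490934037 F [ 0.8 -0.2  0.5] q7 2.35
```

View pics/s17.png

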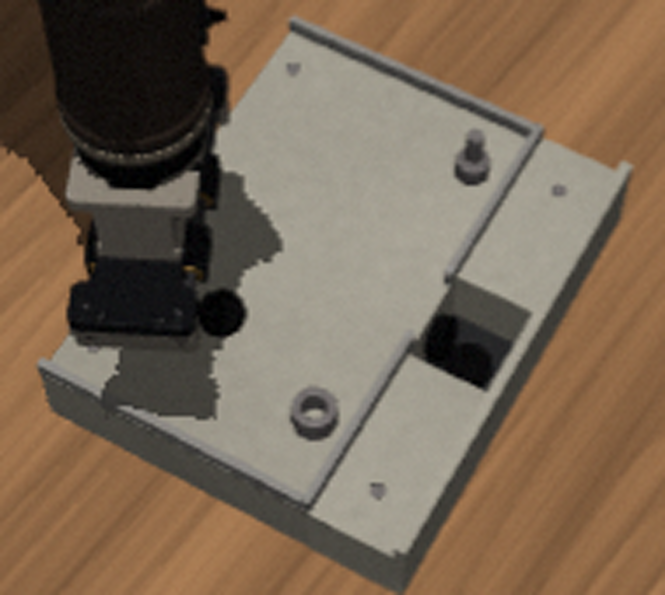

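Emit:
{"method": "jog_arm", "body": {
  "gripper": [200,200,200,200,200,200,200,200],
  "linear": [
    [-3,0,-6],
    [0,0,-12],
    [0,0,-10],
    [0,0,-6],
    [0,0,-3],
    [0,0,0],
    [3,2,0],
    [4,3,0]
  ],
  "dr": [
    [0,0.6,0],
    [0,0,0],
    [0,0,0],
    [0,0,0],
    [0,0,0],
    [0,0,0],
    [0,0,0],
    [0,0,0]
  ]
}}

```text
t: 20.4
tcp_pos: [0.5017, -0.0918, 0.021]
orientation: [0.342, -0.619, 0.342, 0.619]
contact_force: [0.3, 0.3, -0.1]
gripper_width: 0.0195
```

```bash
python3 look.py s18; python3 - <<'E'
from cloud import *
a,P,z=cloud('pics/s18b.png');T=wt(P,p)
m=(z>0)&(T[:,0]>5)&(T[:,0]<60)&(abs(T[:,1])<32)
print(np.percentile(P[m,2]*1000,[1,25,50,75,95,99]).round())
E
```

```text
t 20.4 tcp [501.7 -91.8  21. ] tray [[-141.3  -78.2]] xax [ 0.001  0.001 -1.   ] zax [-0.532  0.847  0.001] jaw-yaw rel tray deg 115.1 w 0.019470917403028858 F [ 0.3  0.3 -0.1] q7 2.35
[ 2.  8. 17. 31. 48. 56.]
```

View pics/s18.png

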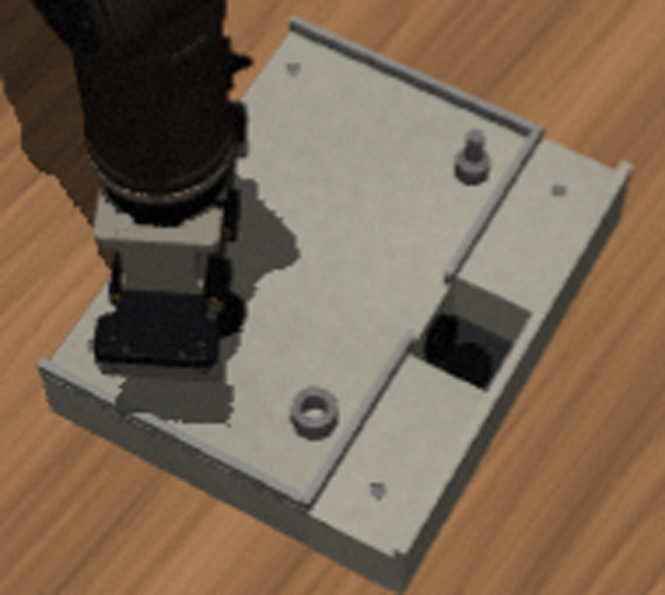

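View pics/s18b.png

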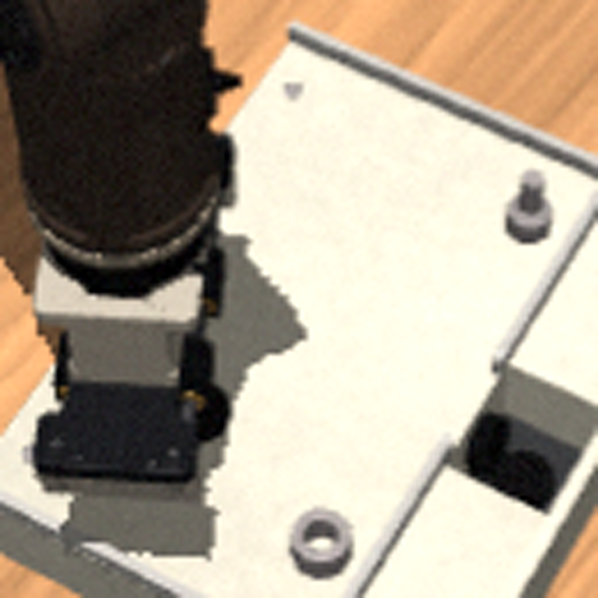

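Emit:
{"method": "jog_arm", "body": {
  "gripper": [200,200,200,200,200,200,200,200],
  "linear": [
    [4,4,0.5],
    [6,6.5,0],
    [6,7,0],
    [6,7,0],
    [6,7,0],
    [6,7,0],
    [6,7,0],
    [4,4,0]
  ],
  "dr": [
    [0,0,0],
    [0,0,0],
    [0,0,0],
    [0,0,0],
    [0,0,0],
    [0,0,0],
    [0,0,0],
    [0,0,0]
  ]
}}

```text
t: 21.5
tcp_pos: [0.5495, -0.0378, 0.0216]
orientation: [-0.342, 0.619, -0.341, -0.619]
contact_force: [0.3, -0.9, -0.3]
gripper_width: 0.0198
```

```bash
python3 look.py s19
```

```text
t 21.5 tcp [549.5 -37.8  21.6] tray [[-87.3 -30.4]] xax [ 0.001  0.001 -1.   ] zax [-0.534  0.846  0.   ] jaw-yaw rel tray deg 115.2 w 0.01976856918055577 F [ 0.3 -0.9 -0.3] q7 2.25
```

View pics/s19.png

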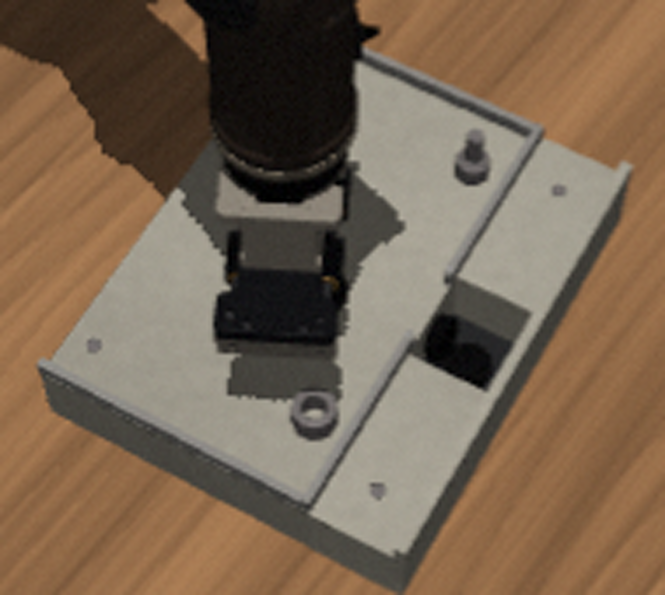

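Emit:
{"method": "jog_arm", "body": {
  "gripper": [200,200,200,200,200,200,200,200],
  "linear": [
    [4,4,0],
    [6,6,0],
    [6,6,0],
    [5,4,0],
    [4,3.5,0],
    [4,3.5,0],
    [3,3,0],
    [2,2,0]
  ],
  "dr": [
    [0,0,0],
    [0,0,0],
    [0,0,0],
    [0,0,-5],
    [0,0,-6],
    [0,0,-6],
    [0,0,-6],
    [0,0,-2]
  ]
}}

```text
t: 22.55
tcp_pos: [0.5869, -0.0025, 0.0216]
orientation: [-0.472, 0.528, -0.47, -0.527]
contact_force: [0.6, -0.3, -0.4]
gripper_width: 0.0201
```

```bash
python3 look.py s20
```

```text
t 22.55 tcp [586.9  -2.5  21.6] tray [[-45.8  -0. ]] xax [ 0.003  0.001 -1.   ] zax [-0.114  0.994  0.001] jaw-yaw rel tray deg 89.5 w 0.0200832467434104 F [ 0.6 -0.3 -0.4] q7 1.83
```

View pics/s20.png

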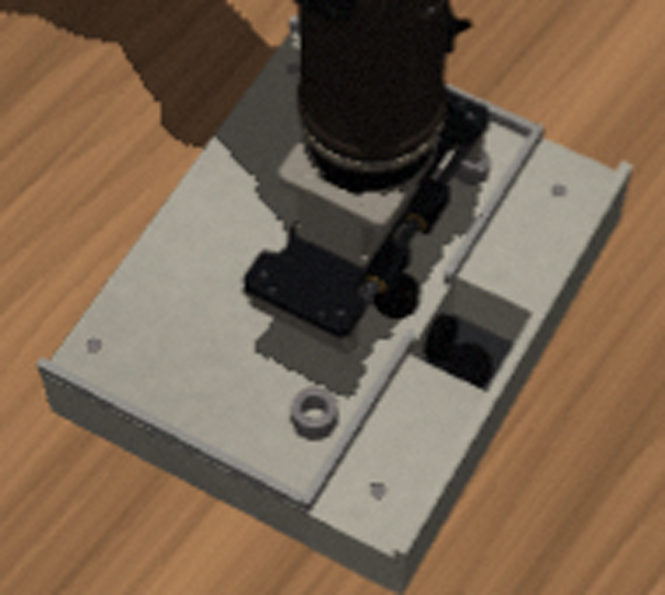

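Emit:
{"method": "jog_arm", "body": {
  "gripper": [200,200,200,200,200,200,200,200],
  "linear": [
    [5,1,0],
    [6.5,1,0],
    [6.5,0.8,0],
    [6.5,0.8,0],
    [6,0.8,0],
    [3,0.4,0],
    [0,0,0],
    [0,0,0]
  ],
  "dr": [
    [0,0,0],
    [0,0,0],
    [0,0,0],
    [0,0,0],
    [0,0,0],
    [0,0,0],
    [0,0,0],
    [0,0,0]
  ]
}}

```text
t: 23.6
tcp_pos: [0.6233, 0.0027, 0.0216]
orientation: [-0.471, 0.529, -0.469, -0.528]
contact_force: [-0.6, -0.3, -0.0]
gripper_width: 0.02
```

```bash
python3 look.py s21
```

```text
t 23.6 tcp [623.3   2.7  21.6] tray [[-9.1  0.7]] xax [ 0.003  0.001 -1.   ] zax [-0.117  0.993  0.001] jaw-yaw rel tray deg 89.7 w 0.0199894963806895 F [-0.6 -0.3 -0. ] q7 1.83
```

View pics/s21.png

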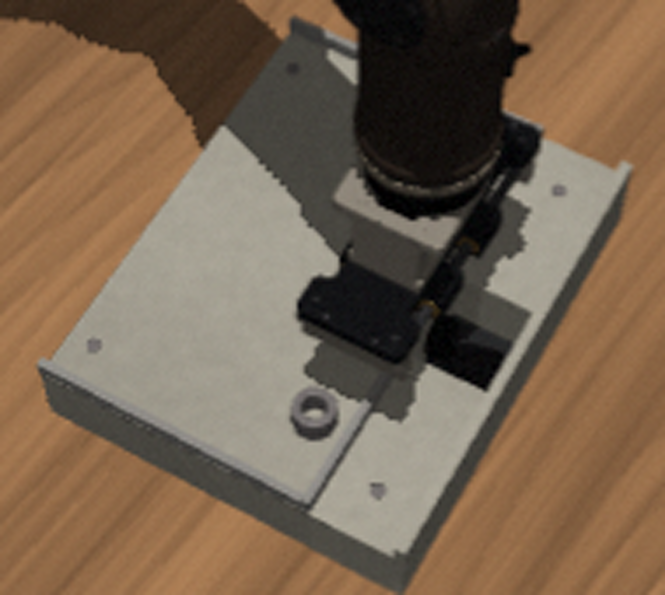

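Three seem to be in. I back off and lift to check.

Emit:
{"method": "jog_arm", "body": {
  "gripper": [200,200,200,200,200,200,200,200],
  "linear": [
    [-3,0,8],
    [-5,0,25],
    [-20,0,30],
    [-45,0,30],
    [-55,0,20],
    [-55,0,0],
    [-30,0,0],
    [0,0,0]
  ],
  "dr": [
    [0,0,0],
    [0,0,0],
    [0,0,0],
    [0,0,0],
    [0,0,0],
    [0,0,0],
    [0,0,0],
    [0,0,0]
  ]
}}

```text
t: 24.65
tcp_pos: [0.4021, 0.0021, 0.1403]
orientation: [-0.472, 0.529, -0.468, -0.528]
contact_force: [0.3, 0.5, -0.0]
gripper_width: 0.0199
```

```bash
python3 look.py s22; python3 - <<'E'
from cloud import *
a,P,z=cloud('pics/s22b.png');T=wt(P,p)
m=(z>0)&(T[:,0]>8)&(T[:,0]<55)&(abs(T[:,1])<28)
print(np.percentile(P[m,2]*1000,[1,25,50,75,95,99]).round())
cv2.imwrite('pics/s22c.png',cv2.resize(cv2.convertScaleAbs(a[245:290,320:370],alpha=3),None,fx=12,fy=12,interpolation=cv2.INTER_CUBIC)[:,:,::-1])
a,d=manip.snapshot('top');cv2.imwrite('pics/t22.png',cv2.resize(a[130:330,200:440],None,fx=3,fy=3)[:,:,::-1])
E
```

```text
t 24.65 tcp [402.1   2.1 140.3] tray [[-228.6   27.2]] xax [ 0.006  0.004 -1.   ] zax [-0.116  0.993  0.003] jaw-yaw rel tray deg 89.6 w 0.019930279077012513 F [ 0.3  0.5 -0. ] q7 1.63
[ 3. 15. 25. 30. 45. 49.]
```

View pics/s22.png

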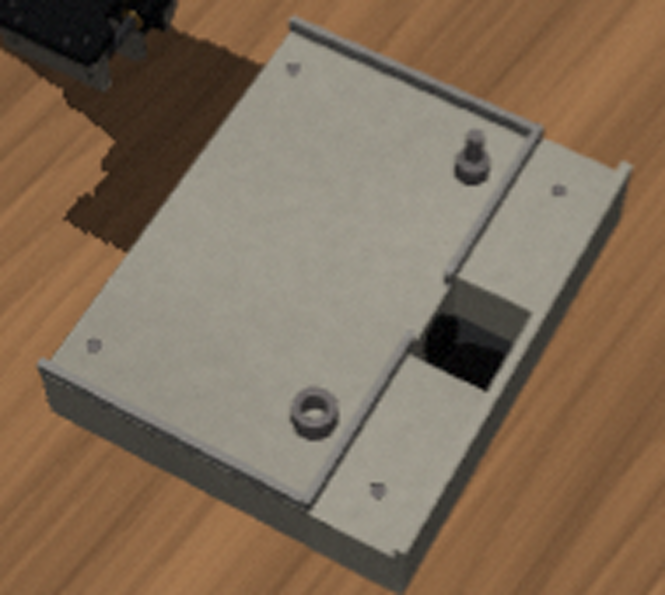

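View pics/s22c.png

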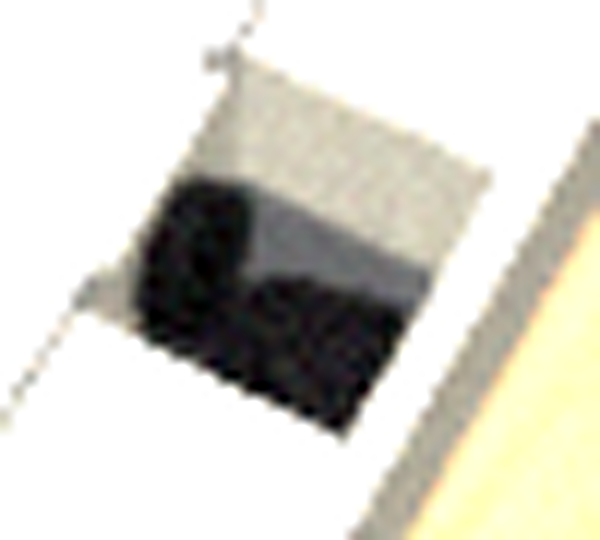

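View pics/t22.png

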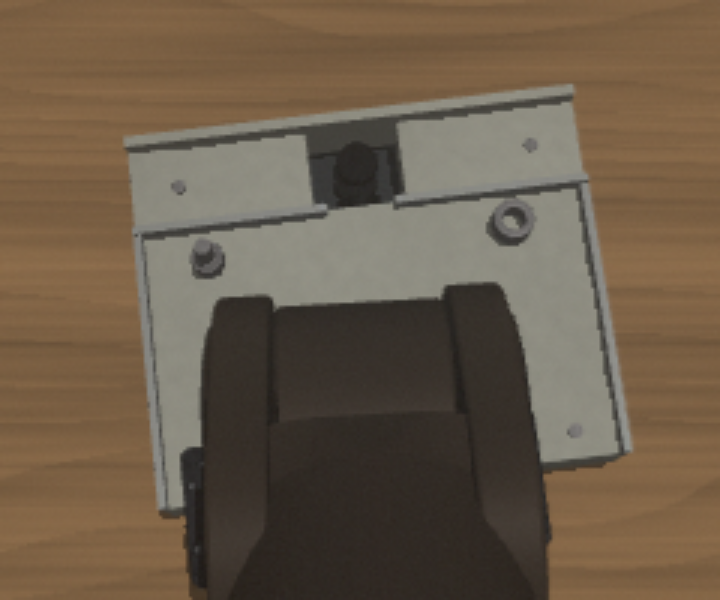

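```bash
python3 -c "
from rig import manip
print(manip.sign_off())"
```

```text
the job is handed in; nothing more can be done
None
```

All three discs are in the slot. I pushed them there one at a time with the two fingertips, middle disc first, then left, then right. None was gripped or lifted. I handed the job in at about 24.7 s with the arm clear of everything.

**Last checks:**
- **Bed and slot:** The bed is empty. All the black is inside the slot, and the depth readings there stay at 49 mm or lower, below the 55 mm bed. The left disc did not land flat; it stands leaning against the slot's near side.
- **Bystanders:** The drill bit and locking nut look unmoved in the pictures. I did not check the label roll and card stack in the last pictures, but the arm was not brought down near either of them.

**What disagreed:**
- **Fingertip height:** The actual fingertips sit about 36 mm higher than the reported tool position. My first sweep therefore passed over the middle disc without touching it. I found the true height by touching down lightly on the bed (about 3 N) and corrected for it.
- **Camera positions:** The two cameras disagreed by about 3–5 mm on positions, which did not affect the result.

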